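Third hand: seat the micrometer stage on the rig plate and hold it against the fence

ROBOT

A 6-joint arm with a two-finger parallel gripper is mounted at the origin on the work surface. World frame = base frame: x ahead of the robot, y to its left, z up, the work surface at z = 0. Lengths are in m, angles in rad, forces in N, time in s.
With the tool pointing down it reaches from about 0.275 to 0.75 m from the base axis. Payload 10.2 kg.
Tool frame: the origin (TCP) lies between the finger pads; the fingertips stand 14 mm ahead of it and the grasp point (between the pads) lies 5 mm behind it (ctrl.tip_extent is the distance from the TCP to the fingertips, in m); z points along the fingers, y is the line along which they close (so a half turn about z gives the same grasp; the last joint's range is limited). The gripper opens to 85 mm and grips with 20 to 120 N. Pads are 22 mm wide; open, the fingers measure 114 mm over their backs; the gripper's body (76 mm by 85 mm) begins 54 mm behind the grasp point. The pads swing forward as they close: fully open they stand 13 mm farther back than shut.
Start: joints at [-1.468, 0.313, 1.498, -0, 1.331, -0.223], TCP at [0.168, -0.497, 0.245] pointing down, gripper open.
Joint ranges: [-2.94, 2.94], [-0.97, 2.17], [0.19, 2.56], [-1.23, 4.37], [0.02, 3.11], [-2.88, 2.88]. Speed limits (rad/s): [2.39, 2.39, 3.01, 3.14, 3.14, 3.14].

INTERFACE

Orientations are given as a unit quaternion [x, y, z, w].
In Python, from cell import ctrl gives the robot as it stands.
- The arm moves only by the tool nudge_tcp, called after "Emit:" as name(argument=value, ...) on one line, values as JSON. Schema: {"type":"object","properties":{"deltas":{"type":"array","items":{"type":"array","items":{"type":"number"},"minItems":6,"maxItems":6},"minItems":1,"maxItems":20},"finger_gap":{"type":"number"},"grip_n":{"type":"number"},"only":{"type":"string"},"quiet":{"type":"boolean"},"lines":{"type":"string"}},"required":["deltas"],"additionalProperties":false}. deltas is a list of rows, 1 to 20 of them, each of 6 numbers: dx, dy, dz in units of 5 mm, then a rotation vector rx, ry, rz in rad; each row is the pose to reach, as a shift and turn from the pose commanded when the call began, along the tool's axes at that moment; what a row does not reach only later rows make up. A row lasts 1/10 s, in which the tool goes at most 0.05 m and 0.15 rad, less where a joint would pass 70% of its speed; a pose out of reach is approached as far as the arm can. finger_gap is the finger opening in m, set as the call begins (left out keeps the last). The fingers move at their own pace and stop on an object; grip_n is the grip in N (left out, the last holds). Time passes only in rows, so rows that do not move let the fingers close. The tool returns the time, the measured TCP pose, the force, the opening and the grip force at its end. only (a regular expression) keeps the lines of the reply that match it, lines (a string "A,B") keeps lines A to B, and quiet returns only ok. Input that does not fit is refused with a message, and nothing moves.
- ctrl.get_state(): the state, without advancing time (a new reading comes with each control period).
- ctrl.camera(name): name is "scene" or "top" or "wrist"; returns a dict with "pixels" (420x560x3 uint8, blue, green, red), "mtx" (3x3 intrinsics, pixels), "position" and "orientation" of the camera in the world; the wrist camera has in their place "tool_from_camera" (4x4, takes a point from camera to tool coordinates, whose origin is the TCP and whose axes are the flange's). Camera axes: x right, y up, looking along -z (the intrinsics and any distortion apply to the point x, -y, -z); pixel columns grow to the right and rows downward; lengths in m; the calibration is good to about 2 mm. A picture is of the moment at which its call begins: read the wrist's pose just before it. There is no depth.
- ctrl.finish_job(): hands the job in; it is judged then, once.
The state is a dict: "clock": time; "q": joint angles; "joint_velocities": joint speeds; "joint_torque": joint torques, N m; "position": TCP position; "orientation": TCP orientation; "wrist_force": force on the tool from outside, world axes, zero at the start; "ft_torque": the same for the moment, N m; "opening": finger opening in m; "grip_force": force on a finger pad.
Only numpy, scipy, OpenCV 4.12 (cv2) and the standard library are available. Lean on these libraries where they do the work, as an engineer would, in place of code of your own. Each camera call takes 0.05 s, during which the arm holds its last target. There are 200 camera calls.

TASK

Set the micrometer stage on the steel rig plate, its straight rear edge flush against the fence, flat on the plate and with its two screw slots over the two tapped holes, then press it against the fence with a steady push of about 10 N so that I can put the screws in. Keep that push up for at least three seconds and end your program while still pressing, without letting go or backing off. Leave the tube rack, the dish, the vial and the screwdriver where they are.

Things in the scene. Friction and masses are not known exactly. Their poses are not given: they have to be found in the camera images.
- plate: Steel rig plate fixed to the bench, 160 mm (its x) by 220 mm (its y), 12 mm thick. Origin: centre of its underside, on the bench; z up. Two tapped holes for M5 screws in its top at x = +20 mm, y = +47 and -47 mm. The four larger flush screw heads at its corners only hold it down. It is turned up to 0.3 rad on the bench.
- fence: Aluminium fence bar screwed to the rig plate's far part, 14 mm (x) by 170 mm (y, along the plate's y) by 16 mm high above the plate's top. Origin: centre of its underside, on the plate's top. Its working face looks to the plate's -x, towards the robot. It does not give.
- fence_mid (a point): Middle of the fence's working face, where it meets the plate's top: plate x = +50 mm, y = 0, z = 12 mm; axes as the plate's. The tapped holes lie 30 mm in front of it (x = -30 mm), at y = +47 and -47 mm. With the stage seated, stage_rear coincides with this point.
- stage: Micrometer specimen stage, about 0.45 kg, rigid, loose, standing on the bench left or right of the plate. Origin: centre of its foot's underside, z up; +x is the plain rear side that goes to the fence, -x the micrometer side. Aluminium foot 60 mm (x) by 124 mm (y) by 10 mm thick; two through slots 7 mm (x) by 18 mm (y) centred at x = 0, y = +47 and -47 mm. It is turned up to 0.6 rad.
- stage_grip (a point): Centre of the stage's dark block, at stage x = 0, y = 0, z = 30 mm. The block stands on the foot's middle: 44 mm (x) by 40 mm (y), from z = 10 to 44 mm, flat sides good to grip across y; the clip on its top reaches z = 59 mm. The smooth metal foot slides on the plate with a friction coefficient of about 0.2, on the bench 0.6.
- stage_mic (a point): Outer end of the stage's micrometer screw, at stage x = -60 mm, y = 0, z = 36 mm. The micrometer is 15 mm thick and runs level from the block (x = -22 mm) to this point, above the foot's front edge (x = -30 mm).
- stage_rear (a point): Middle of the foot's straight rear edge at the underside: stage x = +30 mm, y = 0, z = 0; axes as the stage's.
- rack: Blue tube rack, 96 by 78 by 40 mm, tube caps to 46 mm, loose, on the bench at the plate's other side. Origin: centre of its underside. Leave it alone.
- dish: Open glass dish, 90 mm across, 15 mm high, with the colleague's two screws in it, loose. Origin: centre of its underside. Leave it alone.
- vial: Small clear vial with a white cap, 38 mm across, 46 mm high, loose. Origin: centre of its underside. Leave it alone.
- driver: Screwdriver with a black handle, 170 mm long, lying on the bench beyond the plate. Leave it alone.

How it is judged:
By the outcome, as a careful person would: the job done as asked, in the order asked, and still so for the second after the job is handed in, while the arm keeps its last pose, push and grip.
It also fails if it takes over 62 s, if anything falls off the work surface, if the arm or the gripper's body presses on something with over 40 N, if the wrist force passes 120 N, or if a joint passes its speed limit or range.

## Working session

There is one attempt and no reset: what is moved stays moved. The work goes in short steps, Python scripts to look and compute and a tool call to move; the robot and the scene stay as the last step left them, time stands still between calls to the robot, and variables do not carry over. Pictures are saved under pics/ and viewed, at most 10 in all, crops included, and the job is handed in when it is done.

```bash
ls; mkdir -p pics; python3 - <<'E'
from cell import ctrl
import cv2,numpy as np
for n in("scene","top"):
    c=ctrl.camera(n); cv2.imwrite(f"pics/{n}0.png",c["pixels"]); print(n,c["mtx"],c["position"],c["orientation"],[k for k in c])
print(ctrl.get_state())
c=ctrl.camera("wrist");print(c["tool_from_camera"],c["mtx"],c.keys())
E
```

```text
cell.py
pics
scene [[385.2002253    0.         288.41441232]
 [  0.         385.2002253  209.07320193]
 [  0.           0.           1.        ]] [ 1.30527495 -0.08830401  0.71517601] [0.29203458 0.26159779 0.6196709  0.67991938] ['pixels', 'mtx', 'position', 'orientation']
top [[468.1968729    0.         284.47429287]
 [  0.         468.1968729  214.32344176]
 [  0.           0.           1.        ]] [0.39323511 0.01874527 1.02247373] [-0.07316779  0.08315421  0.73752177 -0.66617828] ['pixels', 'mtx', 'position', 'orientation']
{'clock': 0.1, 'q': array([-1.46839280e+00,  3.13388647e-01,  1.49830527e+00, -9.01283677e-07,
        1.33102617e+00, -2.23425596e-01]), 'joint_velocities': array([ 0.00084142, -0.00217241, -0.00234549,  0.0006682 , -0.00105284,
       -0.00086347]), 'joint_torque': array([ 2.99748950e-03, -4.12895429e+01, -2.60140979e+01, -1.32220566e-04,
        3.03130590e-03,  3.19299591e-05]), 'position': array([ 0.16800413, -0.49718168,  0.24481609]), 'orientation': array([ 9.86758574e-01,  1.62194942e-01,  3.36532522e-05, -5.62709354e-04]), 'wrist_force': array([ 0.19886246,  0.11785083, -0.67292249]), 'ft_torque': array([ 0.04885515, -0.00226557,  0.00477189]), 'grip_force': 0.0, 'opening': 0.08525862546178294}
[[-6.40609344e-04  9.46003160e-01  3.24156769e-01  8.42201916e-02]
 [ 9.99999592e-01  3.99442623e-04  8.10518628e-04  9.56046286e-04]
 [ 6.37271153e-04  3.24157156e-01 -9.46003030e-01 -1.28255284e-01]
 [ 0.00000000e+00  0.00000000e+00  0.00000000e+00  1.00000000e+00]] [[300.3784629    0.         281.08844042]
 [  0.         300.3784629  211.92595662]
 [  0.           0.           1.        ]] dict_keys(['pixels', 'mtx', 'tool_from_camera'])
```
View pics/scene0.png

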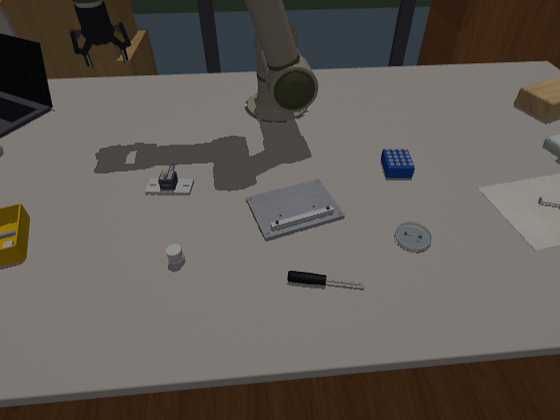

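View pics/top0.png

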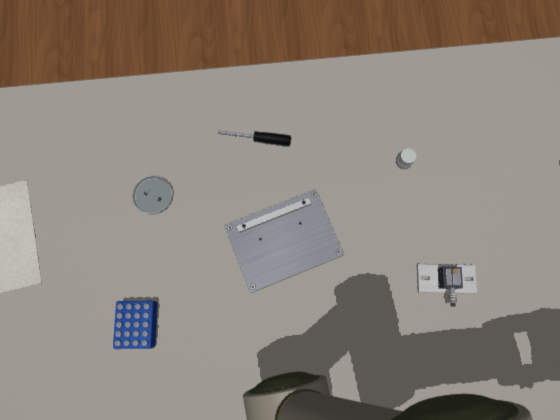

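The scene and top views show the stage on the right, with its foot at about (447,278) in the top view and the micrometer pointing to the robot. The plate is at (284,240), the fence runs from (240,228) to (311,203), and the holes are at (261,239) and (300,223). The rack, dish, vial and driver are clear of the path between stage and plate.

```bash
cat > h.py <<'E'
from cell import ctrl
import cv2,numpy as np
from scipy.spatial.transform import Rotation as R
def view(n):
    s=ctrl.get_state(); c=ctrl.camera(n)
    T=np.eye(4)
    if n=="wrist":
        T[:3,:3]=R.from_quat(s["orientation"]).as_matrix(); T[:3,3]=s["position"]; T=T@c["tool_from_camera"]
    else: T[:3,:3]=R.from_quat(c["orientation"]).as_matrix(); T[:3,3]=c["position"]
    return c["pixels"],c["mtx"],T
def ray(p,K,T):
    d=np.linalg.inv(K)@[p[0],p[1],1]; return T[:3,3],T[:3,:3]@(d*[1,-1,-1])
def onz(p,z,K,T):
    o,d=ray(p,K,T); return o+d*(z-o[2])/d[2]
def tri(obs):
    A=np.zeros((3,3));b=np.zeros(3)
    for p,K,T in obs:
        o,d=ray(p,K,T); d=d/np.linalg.norm(d); M=np.eye(3)-np.outer(d,d); A+=M;b+=M@o
    return np.linalg.solve(A,b)
def totool(v):
    return R.from_quat(ctrl.get_state()["orientation"]).inv().apply(v)
def pix(P,K,T):
    q=T[:3,:3].T@(np.array(P)-T[:3,3])*[1,-1,-1]; q=K@q; return q[:2]/q[2]
E
python3 - <<'E'
from h import *
px,K,T=view("top")
for n,p,z in(("slotL",(425,278),.01),("slotR",(469,279),.01),("h+",(261,239),.012),("h-",(300,223),.012),("block",(453,277),.044),("f+",(239,230),.012),("f-",(311,206),.012)):
    print(n,onz(p,z,K,T).round(4))
E
```

```text
slotL [ 0.4499 -0.2941  0.01  ]
slotR [ 0.4381 -0.388   0.01  ]
h+ [0.57   0.0494 0.012 ]
h- [ 0.5968 -0.0394  0.012 ]
block [ 0.4441 -0.3419  0.044 ]
f+ [0.5948 0.0956 0.012 ]
f- [ 0.6327 -0.0679  0.012 ]
```

The manual's scale: shifts go in units of 5 mm. Converting my numbers, 0.311 m is 62.2, -0.05 m is -10.

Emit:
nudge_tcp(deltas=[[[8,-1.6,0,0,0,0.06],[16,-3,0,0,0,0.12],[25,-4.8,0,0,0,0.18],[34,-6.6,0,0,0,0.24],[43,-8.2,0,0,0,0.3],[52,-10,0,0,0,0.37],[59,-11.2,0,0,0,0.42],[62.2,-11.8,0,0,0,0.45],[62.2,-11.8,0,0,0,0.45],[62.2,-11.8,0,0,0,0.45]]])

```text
refused: deltas[0]: the value is too long (schema: maxItems 6). Nothing was moved.
```

Refused on format, not on reach. It needs a list of rows, each a list of 6 numbers.

Emit:
nudge_tcp(deltas=[[8,-1.6,0,0,0,0.06],[16,-3,0,0,0,0.12],[25,-4.8,0,0,0,0.18],[34,-6.6,0,0,0,0.24],[43,-8.2,0,0,0,0.3],[52,-10,0,0,0,0.37],[59,-11.2,0,0,0,0.42],[62.2,-11.8,0,0,0,0.45],[62.2,-11.8,0,0,0,0.45],[62.2,-11.8,0,0,0,0.45]])

```text
clock: 1.2
position: [0.4435, -0.342, 0.245]
orientation: [0.998, -0.062, -0.0, -0.0]
wrist_force: [0.5, 0.5, -0.1]
opening: 0.085
grip_force: 0.0
```

```bash
python3 - <<'E'
from h import *
px,K,T=view("wrist");cv2.imwrite("pics/w1.png",px);np.savez("w1.npz",px=px,K=K,T=T)
print(pix([.444,-.341,.01],K,T))
E
```

```text
[279.97085175 180.86906931]
```

View pics/w1.png

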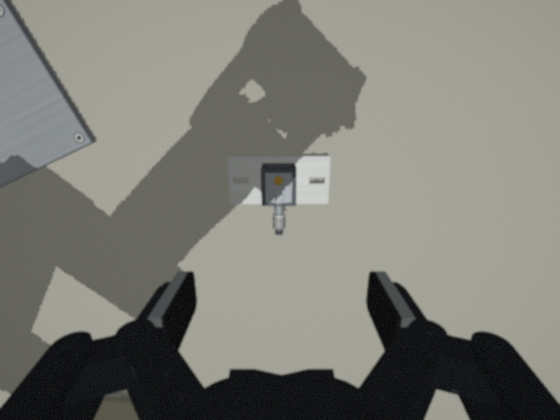

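The stage is upright. Its foot corners are at about (228,155), (330,154), (330,205) and (229,205), with slots at (240,180) and (317,180). I'll take a second, lower view to measure heights.

Converted, 0.06 m is 12, -0.05 m is -10.

Emit:
nudge_tcp(deltas=[[-4,0,6,0,0,0],[-8,0,12,0,0,0],[-10,0,16,0,0,0],[-10,0,16,0,0,0],[-10,0,16,0,0,0]])

```text
clock: 1.75
position: [0.3941, -0.3367, 0.1663]
orientation: [0.998, -0.063, 0.0, 0.0]
wrist_force: [0.2, 1.4, 0.7]
opening: 0.0855
grip_force: 0.0
```

```bash
python3 - <<'E'
from h import *
px,K,T=view("wrist");np.savez("w2.npz",px=px,K=K,T=T)
a=np.load("w1.npz")
c1=cv2.resize(a["px"][140:250,210:350],None,fx=4,fy=4,interpolation=cv2.INTER_CUBIC)[:, :560]
u,v=pix([.444,-.341,.02],K,T).astype(int);print(u,v)
x0,y0=u-100,max(v-70,0);print(x0,y0)
c2=cv2.resize(px[y0:y0+150,x0:x0+200],None,fx=4,fy=4,interpolation=cv2.INTER_CUBIC)
g=lambda i:cv2.LUT(i,(255*(np.arange(256)/255)**.6).astype(np.uint8))
cv2.imwrite("pics/c1.png",g(c1));cv2.imwrite("pics/c2.png",g(c2))
E
```

```text
278 149
178 79
```

View pics/c1.png

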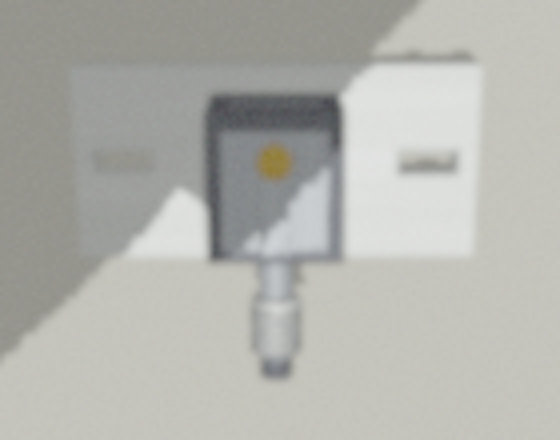

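View pics/c2.png

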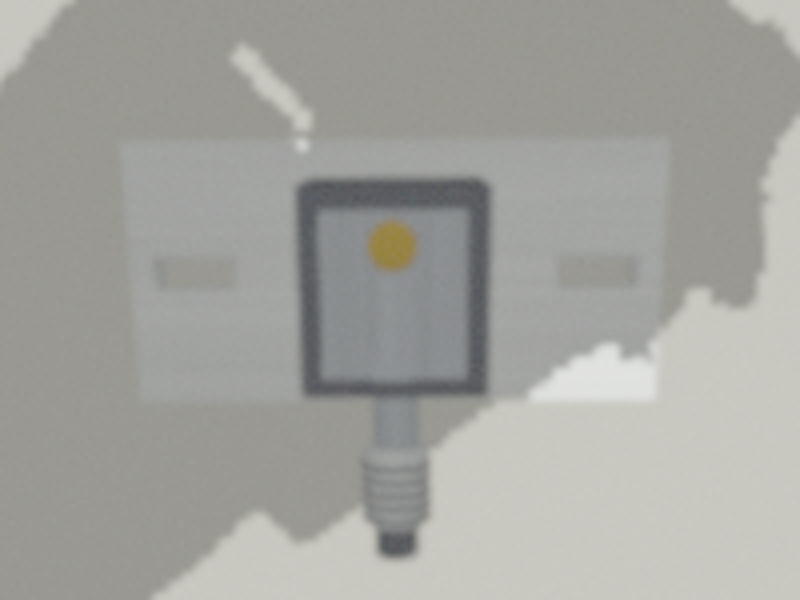

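The crops show the slots at (124,161) and (428,161) in c1, and at (195,273) and (597,271) in c2. The clip's yellow dot is at (275,163) in c1 and (393,247) in c2. The foot corners are clear in both.

```bash
python3 - <<'E'
from h import *
a,b=np.load("w1.npz"),np.load("w2.npz")
# resize by 4: source = (d+.5)/4-.5
f=lambda p,o:((p[0]+.5)/4-.5+o[0],(p[1]+.5)/4-.5+o[1])
P={}
for n,p,q in(("s+",(124,161),(195,273)),("s-",(428,161),(597,271)),("dot",(275,163),(393,247)),("mic",(276,374),(397,553)),
 ("r+",(70,66),(120,143)),("r-",(484,66),(670,139)),("f+",(82,257),(140,401)),("f-",(475,257),(656,400)),("bR-",(327,131),(470,207)),("bR+",(219,130),(316,207))):
    A=(f(p,(210,140)),a["K"],a["T"]);B=(f(q,(178,79)),b["K"],b["T"])
    t=tri([A,B]);P[n]=t;print(n,t.round(4),onz(A[0],.01,*A[1:])[:2].round(4),onz(B[0],.01,*B[1:])[:2].round(4))
for u,v in(("s-","s+"),("r-","r+"),("f-","f+")):
    d=P[v]-P[u];print(np.arctan2(-d[0],d[1]),np.linalg.norm(d[:2]))
print((P["s-"]+P["s+"])/2,(P["r-"]+P["r+"]+P["f+"]+P["f-"])/4)
s=ctrl.get_state();r=R.from_quat(s["orientation"]).as_matrix();print(np.arctan2(r[1,0],r[0,0]))
E
```

```text
s+ [ 0.4513 -0.293   0.0103] [ 0.4512 -0.293 ] [ 0.4513 -0.293 ]
s- [ 0.4402 -0.3858  0.012 ] [ 0.4397 -0.386 ] [ 0.4399 -0.386 ]
dot [ 0.4558 -0.341   0.0582] [ 0.4449 -0.3391] [ 0.4513 -0.3395]
mic [ 0.3862 -0.3323  0.0371] [ 0.3748 -0.3305] [ 0.3766 -0.3307]
r+ [ 0.4818 -0.2814  0.0089] [ 0.482  -0.2817] [ 0.4818 -0.2815]
r- [ 0.4669 -0.4047  0.0108] [ 0.4666 -0.4052] [ 0.467  -0.4045]
f+ [ 0.4246 -0.2763  0.018 ] [ 0.4222 -0.2746] [ 0.423  -0.2742]
f- [ 0.4083 -0.3974  0.0136] [ 0.4069 -0.3981] [ 0.4076 -0.3977]
bR- [ 0.4609 -0.3563  0.0497] [ 0.4528 -0.3562] [ 0.458  -0.3582]
bR+ [ 0.4645 -0.3265  0.0476] [ 0.4572 -0.3234] [ 0.4624 -0.3232]
-0.11916410954105074 0.09339871735612112
-0.1201120564042155 0.1242068491375385
-0.13348117586275624 0.12218114895862255
[ 0.4457302  -0.33940385  0.01112351] [ 0.44539426 -0.33996557  0.01282371]
-0.12472296792167087
```

Emit:
nudge_tcp(deltas=[[6,-0.4,0,0,0,0],[10.2,-0.72,2,0,0,0],[10.2,-0.72,8,0,0,0],[10.2,-0.72,14,0,0,0],[10.2,-0.72,20,0,0,0],[10.2,-0.72,24,0,0,0],[10.2,-0.72,26,0,0,0],[10.2,-0.72,27.2,0,0,0],[10.2,-0.72,27.2,0,0,0],[10.2,-0.72,27.2,0,0,0]])

```text
clock: 2.8
position: [0.4457, -0.339, 0.0304]
orientation: [0.998, -0.062, 0.001, 0.001]
wrist_force: [0.0, -0.6, -0.7]
opening: 0.0853
grip_force: 0.0
```

Emit:
nudge_tcp(deltas=[[0,0,0,0,0,0],[0,0,0,0,0,0],[0,0,0,0,0,0],[0,0,0,0,0,0],[0,0,0,0,0,0],[0,0,0,0,0,0],[0,0,0,0,0,0],[0,0,0,0,0,0]], finger_gap=0.03, grip_n=60)

```text
clock: 3.6
position: [0.4454, -0.3387, 0.0298]
orientation: [0.998, -0.062, 0.0, 0.0]
wrist_force: [-0.2, 0.3, 5.9]
opening: 0.0393
grip_force: 61.9
```

Converted, -0.22 m is -44, -0.317 m is -63.4.

Emit:
nudge_tcp(deltas=[[0,0,-3,0,0,0],[0,0,-8,0,0,0],[0,0,-16,0,0,0],[0,-2,-24,0,0,-0.02],[0,-8,-32,0,0,-0.06],[0,-16,-40,0,0,-0.12],[0,-24,-44,0,0,-0.18],[0,-32,-44,0,0,-0.24],[0,-40,-44,0,0,-0.3],[0,-48,-44,0,0,-0.35],[0,-56,-44,0,0,-0.39],[0.2,-61,-44,0,0,-0.41],[0.4,-63.4,-44,0,0,-0.418],[0.4,-63.4,-44,0,0,-0.418],[0.4,-63.4,-44,0,0,-0.418],[0.4,-63.4,-44,0,0,-0.418]])

```text
clock: 5.2
position: [0.4863, -0.0252, 0.249]
orientation: [0.989, 0.146, -0.0, -0.0]
wrist_force: [-0.0, -0.1, -5.0]
opening: 0.0389
grip_force: 62.2
```

```bash
python3 - <<'E'
from h import *
px,K,T=view("wrist");cv2.imwrite("pics/w3.png",px);np.savez("w3.npz",px=px,K=K,T=T)
for P in([.57,.0494,.012],[.5968,-.0394,.012],[.612,.0137,.012]):print(pix(P,K,T))
E
```

```text
[238.66062568  92.63386671]
[320.66840926  92.49416052]
[279.51357413  63.31979804]
```

View pics/w3.png

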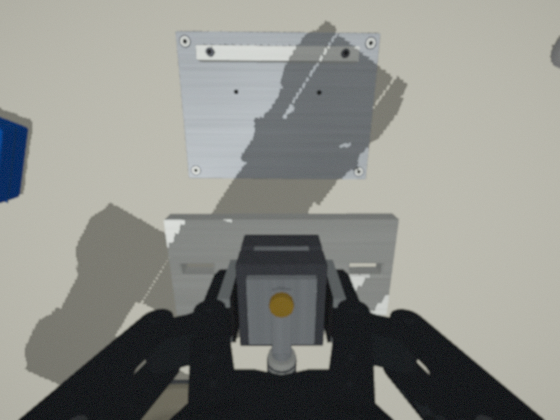

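The held stage is square in the grip. On the plate the holes are at (236,92) and (319,92), and the fence's front lower edge is near row 60. I'll take a second, closer view, then locate the holes and the fence edge.

Converted, 0.06 m is 12, 0.05 m is 10.

Emit:
nudge_tcp(deltas=[[4,0,6,0,0,0],[8,0,12,0,0,0],[10,0,18,0,0,0],[10,0,18,0,0,0],[10,0,18,0,0,0],[10,0,18,0,0,0]])

```text
clock: 5.85
position: [0.5347, -0.0104, 0.161]
orientation: [0.989, 0.146, 0.001, 0.001]
wrist_force: [1.2, -0.1, -4.6]
opening: 0.0387
grip_force: 62.9
```

```bash
cat > m.py <<'E'
from h import *
def blob(px,c,r=7):
    u,v=int(round(c[0])),int(round(c[1])); g=cv2.cvtColor(px,cv2.COLOR_BGR2GRAY)[v-r:v+r+1,u-r:u+r+1].astype(float)
    w=np.clip(np.median(g)*.75-g,0,None); y,x=np.mgrid[-r:r+1,-r:r+1]
    return np.array([u+(w*x).sum()/w.sum(),v+(w*y).sum()/w.sum()])
E
python3 - <<'E'
from m import *
px,K,T=view("wrist");np.savez("w4.npz",px=px,K=K,T=T)
a=np.load("w3.npz")
H=[]
for P,p in(([.57,.0494,.012],(236,92)),([.5968,-.0394,.012],(319,92))):
    p1=blob(a["px"],p);p2=blob(px,pix(P,K,T),10);t=tri([(p1,a["K"],a["T"]),(p2,K,T)])
    print(p1,p2,t.round(4),onz(p1,.012,a["K"],a["T"]).round(4),onz(p2,.012,K,T).round(4));H.append(onz(p2,.012,K,T))
d=H[0]-H[1];print(np.arctan2(-d[0],d[1]),np.linalg.norm(d),(H[0]+H[1])/2)
u,v=pix((.6121,.0137,.012),K,T);print(u,v)
s=ctrl.get_state();print(s["position"],R.from_quat(s["orientation"]).as_euler('zyx'))
cv2.imwrite("pics/c4.png",cv2.resize(np.vstack([px[0:120,140:420],px[200:300,140:420]]),None,fx=2.7,fy=2.7,interpolation=cv2.INTER_CUBIC))
E
```

```text
[235.64705882  91.33223529] [232.19594947 149.28844347] [0.5709 0.048  0.0225] [0.5703 0.053  0.012 ] [0.5699 0.0458 0.012 ]
[318.72488804  92.09980806] [328.16503667 147.54400978] [ 0.5966 -0.0372  0.0127] [ 0.5966 -0.0372  0.012 ] [ 0.5966 -0.0374  0.012 ]
0.3102733723251858 0.08737044976274977 [0.58323003 0.00417538 0.012     ]
279.1993865749688 113.27772648348937
[ 0.53471222 -0.01026284  0.16102825] [-2.93251684e-01  2.74792542e-03  3.14082289e+00]
```

View pics/c4.png

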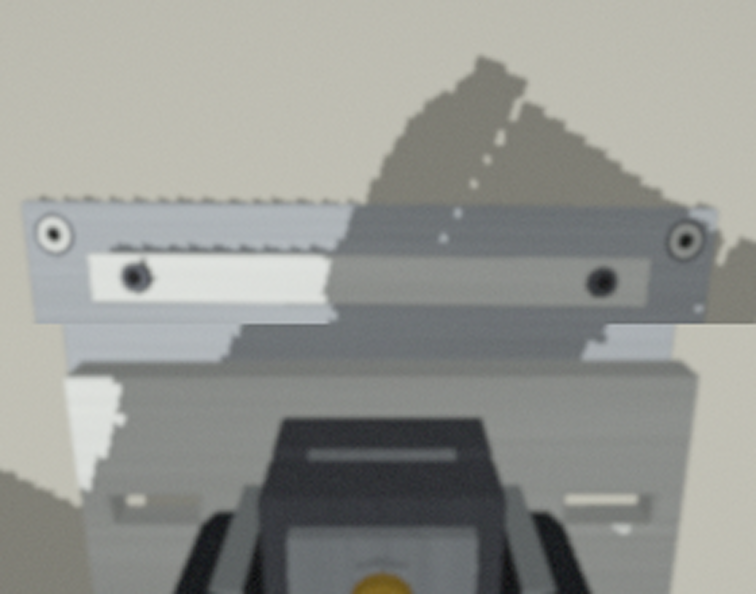

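The shadow edge spoiled the left hole. The fence's front edge runs from about (173,111.5) to (380,112.6) in full pixels, and the camera is almost straight above it.

```bash
python3 - <<'E'
from m import *
from scipy.ndimage import minimum_position
a,b=np.load("w3.npz"),np.load("w4.npz")
def hole(px,c):
    u,v=map(int,np.round(c));g=cv2.GaussianBlur(cv2.cvtColor(px,cv2.COLOR_BGR2GRAY),(3,3),0)
    m=minimum_position(g[v-8:v+9,u-8:u+9]);u+=m[1]-8;v+=m[0]-8
    w=g[v-3:v+4,u-3:u+4].astype(float);w=np.clip((w.min()+w.max())/2-w,0,None);y,x=np.mgrid[-3:4,-3:4]
    return np.array([u+(w*x).sum()/w.sum(),v+(w*y).sum()/w.sum()])
A,B=(a["K"],a["T"]),(b["K"],b["T"]);M={}
for n,c1,c2 in(("+",(236,92),(233,149)),("-",(319,92),(328,147.5))):
    p,q=hole(a["px"],c1),hole(b["px"],c2);M[n]=[onz(p,.012,*A),onz(q,.012,*B)];print(n,p,q,tri([(p,*A),(q,*B)]).round(4),*[x.round(4) for x in M[n]])
for i in(0,1):
    d=M["+"][i]-M["-"][i];y=np.arctan2(-d[0],d[1]);m=(M["+"][i]+M["-"][i])/2;print("holes yaw",y,np.linalg.norm(d),m,"fencemid",m[:2]+.03*np.array([np.cos(y),np.sin(y)]))
l,r=onz((173.3,111.5),.028,*B),onz((380,112.6),.028,*B);d=l-r;print("fence",l,r,(l+r)/2,np.arctan2(-d[0],d[1]),np.linalg.norm(d))
f=lambda x,y:(x/2.7+140-.3,y/2.7+80-.3)
z=b["T"][2,3]-0 
s=ctrl.get_state();p0=s["position"];Q=R.from_quat(s["orientation"])
for n,c,h in(("s+",(157,508),.01),("s-",(608.5,508),.01),("r+",(66,375),.01),("r-",(697,375),.01)):
    P=onz(f(*c),p0[2]-.0298+h,*B);print(n,Q.inv().apply(P-p0).round(4))
E
```

```text
+ [235.65661642  91.31323283] [224.70524017 146.49235808] [0.5704 0.0529 0.0121] [0.5704 0.053  0.012 ] [0.5704 0.0529 0.012 ]
- [318.76691729  92.09774436] [328.19008264 147.53443526] [ 0.5966 -0.0372  0.0127] [ 0.5966 -0.0372  0.012 ] [ 0.5966 -0.0374  0.012 ]
holes yaw 0.28274760225959544 0.09392292050755406 [0.58347441 0.00789224 0.012     ] fencemid [0.61228319 0.01626209]
holes yaw 0.28245901463751383 0.09405503424776926 [0.58347519 0.00772115 0.012     ] fencemid [0.61228637 0.01608269]
fence [0.58842363 0.09775959 0.028     ] [ 0.63682017 -0.06597024  0.028     ] [0.6126219  0.01589468 0.028     ] 0.2874040078984741 0.17073278228220062
s+ [ 0.0007 -0.0454  0.0197]
s- [0.0005 0.0476 0.0199]
r+ [ 0.0298 -0.0605  0.0198]
r- [0.0297 0.0623 0.02  ]
```

The hole pair and the fence edge agree: fence_mid is (0.6123, 0.0161) and the yaw is 0.284. I'll lower the stage about 6 mm short of the fence.

Converted, 0.115 m is 23, 0.112 m is 22.4.

Emit:
nudge_tcp(deltas=[[4,-0.4,2,0,0,0.009],[8,-0.8,6,0,0,0.009],[9,-0.84,12,0,0,0.009],[9,-0.84,17,0,0,0.009],[9,-0.84,21,0,0,0.009],[9,-0.84,22.4,0,0,0.009],[9,-0.84,23,0,0,0.009],[9,-0.84,23,0,0,0.009],[9,-0.84,23,0,0,0.009]])

```text
clock: 6.8
position: [0.5769, 0.0071, 0.0456]
orientation: [0.99, 0.142, 0.001, 0.0]
wrist_force: [-0.0, -0.1, -4.7]
opening: 0.039
grip_force: 62.9
```

Emit:
nudge_tcp(deltas=[[0,0,0.2,0,0,0],[0,0,0.4,0,0,0],[0,0,0.6,0,0,0],[0,0,0.6,0,0,0],[0,0,0.6,0,0,0]])

```text
clock: 7.3
position: [0.5765, 0.0073, 0.0418]
orientation: [0.99, 0.142, 0.0, 0.0]
wrist_force: [-1.2, -0.1, 1.7]
opening: 0.039
grip_force: 63.6
```

Emit:
nudge_tcp(deltas=[[0.2,0,-0.06,0,0,0],[0.4,0,-0.06,0,0,0],[0.6,0,-0.06,0,0,0],[0.8,0,-0.06,0,0,0],[1,0,-0.06,0,0,0],[1,0,-0.06,0,0,0]])

```text
clock: 7.9
position: [0.5813, 0.0088, 0.0418]
orientation: [0.99, 0.142, 0.0, 0.0]
wrist_force: [1.0, -0.2, 1.9]
opening: 0.0393
grip_force: 63.9
```

Emit:
nudge_tcp(deltas=[[0.08,0,0,0,0,0],[0.16,0,0,0,0,0],[0.24,0,0,0,0,0],[0.3,0,0,0,0,0],[0.3,0,0,0,0,0]])

```text
clock: 8.4
position: [0.5826, 0.0092, 0.0418]
orientation: [0.99, 0.142, 0.0, 0.0]
wrist_force: [-1.7, -0.9, 4.4]
opening: 0.0394
grip_force: 64.3
```

Converted, 0.0006 m is 0.12, 0.0003 m is 0.06.

Emit:
nudge_tcp(deltas=[[0.06,0,0,0,0,0],[0.12,0,0,0,0,0],[0.12,0,0,0,0,0],[0.12,0,0,0,0,0]])

```text
clock: 8.8
position: [0.5831, 0.0093, 0.0418]
orientation: [0.99, 0.142, 0.0, 0.0]
wrist_force: [-1.9, -0.5, 5.8]
opening: 0.0393
grip_force: 64.3
```

Emit:
nudge_tcp(deltas=[[0.06,0,0,0,0,0],[0.12,0,0,0,0,0],[0.12,0,0,0,0,0],[0.12,0,0,0,0,0]])

```text
clock: 9.2
position: [0.5835, 0.0094, 0.0418]
orientation: [0.99, 0.142, -0.0, 0.0]
wrist_force: [-3.6, -0.9, 5.0]
opening: 0.0391
grip_force: 64.5
```

```bash
python3 -c "
from cell import ctrl;s=ctrl.get_state();print(s['wrist_force'],s['ft_torque'])"
```

```text
[-3.642627   -0.94061909  4.95143952] [-0.22854028  0.39212948 -0.14670172]
```

Converted, 0.0006 m is 0.12, 0.0003 m is 0.06.

Emit:
nudge_tcp(deltas=[[0.06,0,0,0,0,0],[0.12,0,0,0,0,0],[0.12,0,0,0,0,0],[0.12,0,0,0,0,0]])

```text
clock: 9.6
position: [0.5836, 0.0095, 0.0417]
orientation: [0.99, 0.142, -0.001, -0.0]
wrist_force: [-6.7, -1.5, 8.1]
opening: 0.0393
grip_force: 64.7
```

```bash
python3 -c "
from cell import ctrl;s=ctrl.get_state();print(s['position'],s['wrist_force'],s['ft_torque'])"
```

```text
[0.58358083 0.00950059 0.04174931] [-6.73590096 -1.45703839  8.0947574 ] [-0.45054499  0.78732269 -0.24091036]
```

Converted, -0.0006 m is -0.12.

Emit:
nudge_tcp(deltas=[[0,0,-0.12,0,0,0],[0,0,-0.12,0,0,0],[0,0,-0.12,0,0,0],[0,0,-0.12,0,0,0],[0,0,-0.12,0,0,0]], finger_gap=0.06)

```text
clock: 10.1
position: [0.5841, 0.0097, 0.0421]
orientation: [0.99, 0.142, -0.0, -0.0]
wrist_force: [0.0, 0.6, 0.0]
opening: 0.0601
grip_force: 0.0
```

```bash
python3 - <<'E'
from h import *
s=ctrl.get_state();print(s["position"],R.from_quat(s["orientation"]).as_euler('zyx'),s["wrist_force"])
px,K,T=view("wrist");np.savez("w5.npz",px=px,K=K,T=T)
t,Kt,Tt=view("top");cv2.imwrite("pics/t5.png",cv2.resize(t[170:310,200:370],None,fx=4,fy=4,interpolation=cv2.INTER_CUBIC))
cv2.imwrite("pics/w5.png",cv2.LUT(px,(255*(np.arange(256)/255)**.6).astype(np.uint8)))
E
```

```text
[0.58414933 0.00972342 0.04206864] [-2.84871608e-01 -1.05284398e-04 -3.14151503e+00] [0.0388601  0.58248347 0.03389534]
```

View pics/w5.png

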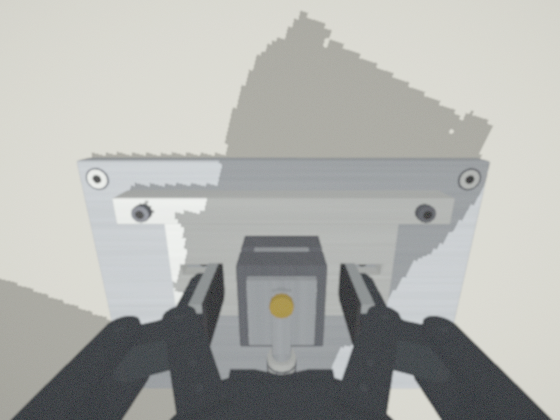

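The foot is flush along the fence and lies flat; the fence's front edge is at row 223 and the foot spans columns 166 to 397. I'll regrip slightly lower, then build up the push.

Converted, 0.002 m is 0.4, 0.001 m is 0.2.

Emit:
nudge_tcp(deltas=[[0,0,0.2,0,0,0],[0,0,0.4,0,0,0],[0,0,0.4,0,0,0]])

```text
clock: 10.5
position: [0.584, 0.0097, 0.04]
orientation: [0.99, 0.142, -0.0, -0.0]
wrist_force: [-0.1, -0.0, -0.2]
opening: 0.0599
grip_force: 0.0
```

Emit:
nudge_tcp(deltas=[[0,0,0,0,0,0],[0,0,0,0,0,0],[0,0,0,0,0,0],[0,0,0,0,0,0],[0,0,0,0,0,0]], finger_gap=0.03, grip_n=60)

```text
clock: 11.0
position: [0.5842, 0.0097, 0.0404]
orientation: [0.99, 0.142, 0.0, 0.0]
wrist_force: [-0.1, 0.5, 3.1]
opening: 0.0393
grip_force: 62.4
```

Emit:
nudge_tcp(deltas=[[0.06,0,0,0,0,0],[0.12,0,0,0,0,0],[0.18,0,0,0,0,0],[0.18,0,0,0,0,0],[0.18,0,0,0,0,0]])

```text
clock: 11.5
position: [0.5843, 0.0097, 0.0404]
orientation: [0.99, 0.142, -0.001, 0.0]
wrist_force: [-7.5, -2.5, 7.9]
opening: 0.039
grip_force: 63.1
```

```bash
python3 -c "
from cell import ctrl;s=ctrl.get_state();print(s['position'],s['wrist_force'],s['ft_torque'])"
```

```text
[0.58427709 0.00968859 0.04036247] [-7.50656959 -2.46041475  7.89338241] [-0.36472891  0.93927802 -0.11922544]
```

Converted, 0.0003 m is 0.06, 0.0002 m is 0.04.

Emit:
nudge_tcp(deltas=[[0.04,0,0,0,0,0],[0.06,0,0,0,0,0],[0.06,0,0,0,0,0],[0.06,0,0,0,0,0]])

```text
clock: 11.9
position: [0.5843, 0.0097, 0.0404]
orientation: [0.99, 0.142, -0.001, 0.0]
wrist_force: [-8.8, -1.9, 8.1]
opening: 0.0393
grip_force: 63.2
```

```bash
python3 - <<'E'
from h import *
F=[]
for i in range(6): view("top");F.append(ctrl.get_state()["wrist_force"])
F=np.array(F)@np.array([[.9598,0],[.2806,0],[0,1.]]);print(F.round(1).tolist())
E
```

```text
[[-9.7, 8.5], [-9.1, 8.5], [-9.1, 7.9], [-9.7, 9.0], [-9.3, 8.5], [-9.6, 8.8]]
```

Converted, 0.00015 m is 0.03.

Emit:
nudge_tcp(deltas=[[0.03,0,0,0,0,0],[0.03,0,0,0,0,0],[0.03,0,0,0,0,0],[0.03,0,0,0,0,0],[0.03,0,0,0,0,0],[0.03,0,0,0,0,0],[0.03,0,0,0,0,0],[0.03,0,0,0,0,0],[0.03,0,0,0,0,0],[0.03,0,0,0,0,0],[0.03,0,0,0,0,0],[0.03,0,0,0,0,0],[0.03,0,0,0,0,0],[0.03,0,0,0,0,0],[0.03,0,0,0,0,0],[0.03,0,0,0,0,0],[0.03,0,0,0,0,0],[0.03,0,0,0,0,0],[0.03,0,0,0,0,0],[0.03,0,0,0,0,0]])

```text
clock: 14.2
position: [0.5843, 0.0097, 0.0404]
orientation: [0.99, 0.142, -0.002, -0.0]
wrist_force: [-10.6, -2.8, 9.7]
opening: 0.0389
grip_force: 63.3
```

```bash
python3 - <<'E'
from h import *
F=[]
for i in range(6): px,K,T=view("wrist");F.append(ctrl.get_state()["wrist_force"])
F=np.array(F)@np.array([[.9598,0],[.2806,0],[0,1.]]);print(F.round(1).tolist(),ctrl.get_state()["orientation"])
cv2.imwrite("pics/c6.png",cv2.resize(cv2.LUT(px,(255*(np.arange(256)/255)**.6).astype(np.uint8))[170:310,90:470],None,fx=2.1,fy=2.1,interpolation=cv2.INTER_CUBIC))
E
```

```text
[[-9.3, 8.7], [-10.2, 8.9], [-9.9, 8.8], [-10.2, 9.5], [-9.9, 9.2], [-9.3, 9.8]] [ 9.89875066e-01  1.41932256e-01 -1.60855491e-03  6.04698666e-06]
```

View pics/c6.png

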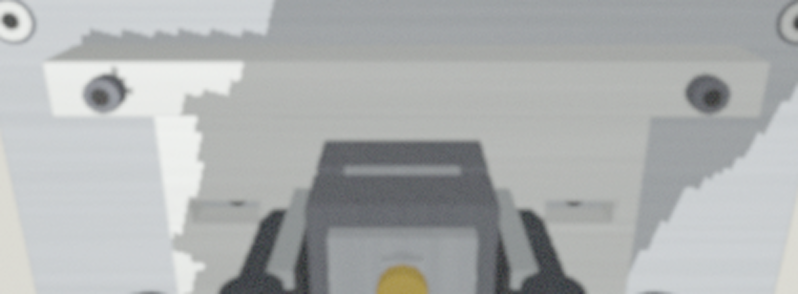

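The push is about 10 N, and the tapped holes show through both slots, symmetric. The wrist has pitched by 3 mrad under the load, so I'll level it with a small counter-turn and then hold.

Emit:
nudge_tcp(deltas=[[0,0,0,0,0.001,0],[0,0,0,0,0.002,0],[0,0,0,0,0.003,0],[0,0,0,0,0.003,0],[0,0,0,0,0.003,0]])

```text
clock: 15.0
position: [0.5843, 0.0097, 0.0404]
orientation: [0.99, 0.142, -0.0, -0.0]
wrist_force: [-9.8, -2.5, 8.7]
opening: 0.0392
grip_force: 63.3
```

```bash
python3 - <<'E'
from h import *
F=[]
for i in range(6): px,K,T=view("top");F.append(ctrl.get_state()["wrist_force"])
F=np.array(F)@np.array([[.9598,0],[.2806,0],[0,1.]]);print(F.round(1).tolist(),ctrl.get_state()["orientation"],ctrl.get_state()["position"])
E
```

```text
[[-9.4, 8.8], [-9.5, 9.0], [-10.4, 9.0], [-10.0, 10.2], [-10.0, 8.8], [-9.8, 9.2]] [ 9.89874984e-01  1.41941711e-01 -1.73833042e-04 -1.88951381e-04] [0.58429581 0.00970521 0.04037917]
```

Now level, with a steady push of about 10 N. I'll hold for 4 s more, then hand in while pressing.

Emit:
nudge_tcp(deltas=[[0,0,0,0,0,0],[0,0,0,0,0,0],[0,0,0,0,0,0],[0,0,0,0,0,0],[0,0,0,0,0,0],[0,0,0,0,0,0],[0,0,0,0,0,0],[0,0,0,0,0,0],[0,0,0,0,0,0],[0,0,0,0,0,0],[0,0,0,0,0,0],[0,0,0,0,0,0],[0,0,0,0,0,0],[0,0,0,0,0,0],[0,0,0,0,0,0],[0,0,0,0,0,0],[0,0,0,0,0,0],[0,0,0,0,0,0],[0,0,0,0,0,0],[0,0,0,0,0,0]])

```text
clock: 17.3
position: [0.5843, 0.0097, 0.0404]
orientation: [0.99, 0.142, -0.0, -0.0]
wrist_force: [-9.0, -2.8, 9.6]
opening: 0.0392
grip_force: 63.3
```

Emit:
nudge_tcp(deltas=[[0,0,0,0,0,0],[0,0,0,0,0,0],[0,0,0,0,0,0],[0,0,0,0,0,0],[0,0,0,0,0,0],[0,0,0,0,0,0],[0,0,0,0,0,0],[0,0,0,0,0,0],[0,0,0,0,0,0],[0,0,0,0,0,0],[0,0,0,0,0,0],[0,0,0,0,0,0],[0,0,0,0,0,0],[0,0,0,0,0,0],[0,0,0,0,0,0],[0,0,0,0,0,0],[0,0,0,0,0,0],[0,0,0,0,0,0],[0,0,0,0,0,0],[0,0,0,0,0,0]])

```text
clock: 19.3
position: [0.5843, 0.0097, 0.0404]
orientation: [0.99, 0.142, -0.0, -0.0]
wrist_force: [-9.3, -2.3, 9.9]
opening: 0.0391
grip_force: 63.3
```

```bash
python3 -c "
from cell import ctrl
print(ctrl.get_state()['wrist_force']);print(ctrl.finish_job())"
```

```text
[-9.32721885 -2.33694987  9.8622263 ]
the job is handed in; nothing more can be done
None
```

The stage sits flat and flush against the fence with its slots over the two tapped holes; I held a push of about 10 N for over 4 s and handed the job in at 19.3 s with the gripper still pressing.

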